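# Fit and retain the hub of a racing-wheel base

## Task

On the gaming desk, put the square-bored hub onto the square shaft of the racing-wheel base, fully home, and let go of it. Then take the spreading pliers from their stand, put their tips between the ears of the brass snap ring, squeeze the handles so that the ring spreads and comes along, and slide it over the shaft end until it is level around the dark groove just above the hub. Finish holding it there: handles squeezed, ring spread and carried by the pliers alone, not resting on the hub; never touch the ring with the gripper itself, and leave the can, mouse and phone alone.

Things in the scene. Friction and masses are not known exactly. Their poses are not given: they have to be found in the camera images.
- hub: Loose wheel hub, 220 g: red square flange 80 x 80 x 8 mm with a bare-metal square boss 49 x 49 mm on top, 44 mm tall in all, square through-bore 31 mm. Lies flange down on the desk. Origin: centre of its underside; x and y along the sides of the square bore, boss and flange; z up. Grip it across the boss (49 mm), fingertips above the flange
- shaft_foot (a point): On the shaft's axis, at the seat on top of the fixed black wheel base (110 x 110 mm, 80 mm high). x, y along the flats of the shaft, z up. Shaft above it: square 29 x 29 mm to 40 mm, round 29 mm diameter to 45, dark groove (26 mm diameter) 45 to 53, round 29 again to 66, cone tip to 71 mm. The hub is home when its origin is on this point (any quarter turn); hub top then at 44 mm
- groove (a point): Centre of the dark groove on the shaft's axis, 49 mm above shaft_foot. The groove is 8 mm high
- pliers: Loose pliers, 140 g, level on a grey stand 52 mm high. Origin: underside of the pivot, level with the handles' undersides. x from handles to tips, y squeezing direction, z up. Two blue handles, 18 mm tall, 22 to 102 mm behind the pivot; stand bar under them at 89 to 101 mm. Each jaw, 62 mm long, ends in a pin pointing down, 5 mm diameter. Squeezing spreads the pins; a spring reopens
- pliers_grip (a point): Where to grip the pliers: midway between the handles, 55 mm behind the pivot, 9 mm above the handles' underside; axes as pliers. Width over the handles here 62 mm free, 35 mm fully squeezed. Squeezing starts at about 12 N per finger, the full squeeze with the ring on takes about 20 N; a gentler grip of 8 to 10 N carries the pliers without spreading
- pliers_tips (a point): Midway between the lower ends of the two pins, 60 mm ahead of the pivot and 36 mm below the pivot's underside; axes as pliers. Pins are 7 mm apart between centres when the handles are free (12 mm overall) and about 37 mm apart when fully squeezed
- pliers_left (a joint): Angle of either handle (they move together): 0 handles free, pins together; 0.25 rad fully squeezed (stop), pins spread
- ring: Brass snap ring, 24 g, flat on the desk: 4 x 4 mm section, bore 28 mm relaxed, gap towards its -x. Origin: centre of the relaxed ring, underside; z up. Two upright ears, 10 mm high, 22 mm apart inside, run along -x from 10 to 34 mm from the centre, with 2 mm inward end lips. Pins go between them 24 mm from the centre, ends 2 mm above the underside, pliers x along ring x; friction carries it
- ring_mid (a point): Point of the ring that should be on the shaft's axis when spread: 2 mm from its centre towards the gap, at half the thickness (2 mm up); axes as ring
- ring_left (a joint): Spread angle of either half of the ring about the middle of its back (they move together): 0 relaxed; it clears the shaft above about 0.15 rad; squeezed fully by the pliers about 0.25. It springs shut with about 6 N at the ears
- can: Black drink can, 52 mm diameter, 130 mm tall, a bystander. Origin: centre of its underside
- mouse: White computer mouse, 105 x 60 x 33 mm, a bystander. Origin: centre of its underside
- phone: Black phone lying flat, 145 x 70 x 9 mm, a bystander. Origin: centre of its underside
- base: Fixed black racing-wheel base standing shaft up, housing 110 x 110 x 76 mm, with the shaft of shaft_foot as part of it. Origin: centre of its underside; x and y along the sides of the housing and the flats of the shaft
Not all that is in view belongs to the job. What is shaped like the pliers but green is not meant.

How it is judged:
By the outcome, as a careful person would: the job done as asked, in the order asked, and still so for the second after the job is handed in, while the arm keeps its last pose, push and grip.
It also fails if it takes over 61 s, if anything falls off the work surface, if the arm or the gripper's body presses on something with over 40 N, if the wrist force passes 120 N, or if a joint passes its speed limit or range.

## Robot

A 7-joint arm with a two-finger parallel gripper is mounted at the origin on the work surface. World frame = base frame: x ahead of the robot, y to its left, z up, the work surface at z = 0. Lengths are in m, angles in rad, forces in N, time in s.
With the tool pointing down it reaches from about 0.4 to 0.85 m from the base axis. Payload 6.9 kg.
Tool frame: the origin (TCP) lies at the very end of the fingers, on their centre line; the grasp point (between the pads) lies 19 mm behind it (r.hold_point_z is the distance from the TCP to the grasp point, in m); z points along the fingers, y is the direction in which the jaws open and shut (so a half turn about z gives the same grasp; the last joint's range is limited). The gripper opens to 85 mm and grips with 20 to 120 N. Pads are 22 mm wide; open, the fingers measure 114 mm over their backs; the gripper's body (76 mm by 85 mm) begins 54 mm behind the grasp point. The pads swing forward as they close: fully open they stand 13 mm farther back than shut.
Start: joints at [1.327, 0.507, -0.238, 1.5, 0.126, 1.149, -0.155], TCP at [0.214, -0.587, 0.231] pointing down, gripper open.
Joint ranges: [-3.08, 3.08], [-0.24, 2.05], [-1.43, 1.35], [0, 2.5], [-1.52, 4.66], [0.17, 1.96], [-2.89, 2.89]. Speed limits (rad/s): [2.39, 2.39, 3.14, 3.14, 3.14, 3.14, 3.14].

## Interface

Orientations are given as a 3x3 rotation matrix whose columns are the frame's x, y, z axes.
In Python, from workcell import r gives the robot as it stands. Calls block until the motion is done:
- r.move_to(position, orientation): joint-space move of the TCP to a pose.
- r.move_l(position, orientation=None, speed=0.15, stop_force=None): straight line of the TCP; orientation=None keeps the orientation; speed is the mean speed in m/s. With stop_force (N) it stops when the force on the tool has changed by that much, and returns True; else False.
- r.set_joints(angles): joint-space move.
- r.gripper_to(opening, f_grip=None): opening from 0.0 (shut) to 1.0 (fully open); f_grip is the grip in N (None keeps the last); returns when the fingers have stopped.
- r.pause(seconds).
- r.inverse_kinematics(position, orientation): joint angles nearest the present ones, or None.
- r.capture(name): name is "side" or "top"; returns the picture (420x560x3 uint8, red, green, blue); there is no depth.
- r.camera_params(name): a dict with "fx", "fy", "cx", "cy" (pixels), "R" (3x3) and "t" (3): a world point X has camera coordinates R X + t. Camera axes: x right, y down, z forward; pixel columns grow to the right and rows downward; lengths in m; the calibration is good to about 2 mm. A picture is of the moment at which its call begins. camera_params takes no time and is no camera call.
A pose or a line that the arm cannot do raises r.IKError and nothing moves.
- r.close_job(): hands the job in, once; it reports no verdict.
Readings, each from a call of its own:
- r.current_time_s(): time.
- r.current_joint_positions(): joint angles.
- r.current_qvel(): joint speeds.
- r.current_tau(): joint torques, N m.
- r.current_tool_pos(): TCP position.
- r.current_tool_rot(): TCP orientation.
- r.current_contact_force(): force on the tool from outside, world axes, zero at the start.
- r.current_wrist_torque(): the same for the moment, N m.
- r.current_grip_width(): opening from 0.0 (shut) to 1.0 (fully open).
Only numpy, scipy, OpenCV 4.12 (cv2) and the standard library are available. Lean on these libraries where they do the work, as an engineer would, in place of code of your own. Each camera call takes 0.05 s, during which the arm holds its last target. There are 200 camera calls.

## Working session

There is one attempt and no reset: what is moved stays moved. The work goes in short steps, each a Python script; the robot and the scene stay as the last script left them, time stands still between calls to the robot, and variables do not carry over. Pictures are saved under pics/ and viewed, about 8 in all and at most 12, crops included, and the job is handed in when it is done.

```bash
mkdir -p pics; ls
python3 - <<'E'
from workcell import r
import cv2,numpy as np
for n in("top","side"):
    im=r.capture(n); cv2.imwrite(f"pics/{n}0.png",cv2.resize(im[:,:,::-1],None,fx=1.4,fy=1.4,interpolation=cv2.INTER_CUBIC))
    np.save(f"pics/{n}0.npy",im)
    p=r.camera_params(n); print(n,{k:np.round(v,4).tolist() for k,v in p.items()}, (-p["R"].T@p["t"]).round(3))
print(r.current_time_s(), r.hold_point_z,r.current_tool_rot().round(3).tolist())
E
```

```text
pics
top {'fx': 533.7567, 'fy': 533.7567, 'cx': 273.4429, 'cy': 208.3211, 'R': [[-0.0014, -0.9998, 0.0218], [-0.9828, -0.0026, -0.1847], [0.1847, -0.0217, -0.9826]], 't': [-0.0362, 0.629, 1.4711]} [ 0.346 -0.003  1.562]
side {'fx': 510.3886, 'fy': 510.3886, 'cx': 279.5593, 'cy': 203.2581, 'R': [[0.992, -0.1265, -0.0028], [-0.0909, -0.6968, -0.7115], [0.088, 0.706, -0.7027]], 't': [-0.6122, 0.1173, 1.1728]} [ 0.515 -0.824  0.906]
0.1 0.0187 [[0.94, 0.342, -0.001], [0.342, -0.94, 0.001], [-0.0, -0.002, -1.0]]
```

View pics/top0.png

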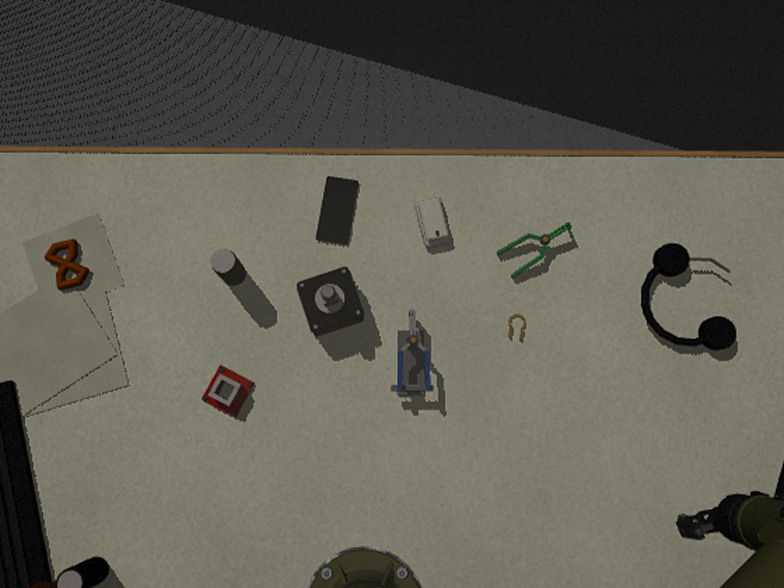

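View pics/side0.png

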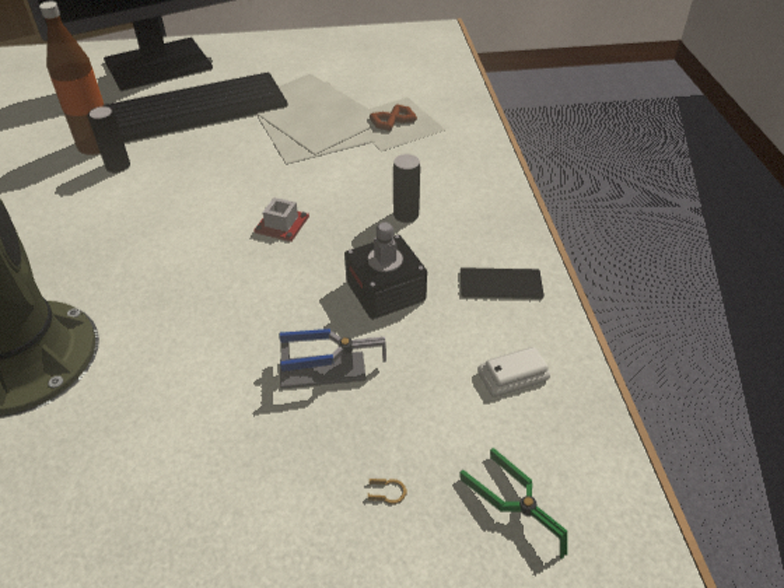

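```bash
cat > h.py <<'E'
import numpy as np, cv2
from workcell import r
def ray(n,uv):
    p=r.camera_params(n); R,t=np.array(p["R"]),np.array(p["t"])
    d=R.T@np.array([(uv[0]-p["cx"])/p["fx"],(uv[1]-p["cy"])/p["fy"],1.]); return -R.T@t,d/np.linalg.norm(d)
def on_z(n,uv,z):
    c,d=ray(n,uv); return c+d*(z-c[2])/d[2]
def tri(a,b):
    (c1,d1),(c2,d2)=ray("top",a),ray("side",b)
    s=np.linalg.lstsq(np.c_[d1,-d2],c2-c1,rcond=None)[0]; p,q=c1+s[0]*d1,c2+s[1]*d2
    return (p+q)/2,np.linalg.norm(p-q)
def proj(n,X):
    p=r.camera_params(n); c=np.array(p["R"])@X+p["t"]; return np.array([p["fx"]*c[0]/c[2]+p["cx"],p["fy"]*c[1]/c[2]+p["cy"]])
def crops(im,boxes,k=6,w=66,h=50):
    # 4 crops, each centred at native (u,v)
    o=[]
    for u,v in boxes:
        x,y=int(u-w/2),int(v-h/2); c=cv2.resize(im[y:y+h,x:x+w,::-1],(400,300),interpolation=cv2.INTER_NEAREST)
        for i in range(0,w,10): cv2.putText(c,str(x+i),(int(i*400/w),8),0,.3,(0,255,255),1)
        for i in range(10,h,10): cv2.putText(c,str(y+i),(0,int(i*300/h)+4),0,.3,(0,255,255),1)
        o.append(c)
    return np.vstack([np.hstack(o[:2]),np.hstack(o[2:])])
E
python3 - <<'E'
from h import *
t=np.load("pics/top0.npy");s=np.load("pics/side0.npy")
cv2.imwrite("pics/ct.png",crops(t,[(163,279),(236,214),(296,252),(369,234)]))
cv2.imwrite("pics/cs.png",crops(s,[(200,155),(275,190),(237,253),(276,350)]))
for n,im in(("top",t),("side",s)):
    hsv=cv2.cvtColor(im,cv2.COLOR_RGB2HSV);H,S,V=cv2.split(hsv)
    for nm,m,box in(("red",((H<8)|(H>172))&(S>130)&(V>60),[(130,250,200,310),(170,140,230,180)]),
                ("blue",(H>100)&(H<130)&(S>110),[(270,220,330,290),(190,225,270,275)]),
                ("gold",(H>10)&(H<28)&(S>110)&(V>50),[(280,220,400,260),(230,230,300,370)])):
        b=box[n=="side"];mm=np.zeros(m.shape,np.uint8);mm[b[1]:b[3],b[0]:b[2]]=m[b[1]:b[3],b[0]:b[2]]
        k,l,st,c=cv2.connectedComponentsWithStats(mm)
        for i in range(1,k):
            if st[i,4]>5:
                print(n,nm,st[i].tolist(),c[i].round(2),cv2.minAreaRect(np.argwhere(l==i)[:,::-1].astype(np.float32)))
E
```

```text
top red [145, 261, 36, 32, 218] [161.06 273.66] ((162.07644653320312, 278.85986328125), (27.294572830200195, 28.252277374267578), 28.610462188720703)
top blue [284, 250, 3, 29, 75] [285.13 265.51] ((285.0, 264.0), (28.0, 2.0), 90.0)
top blue [303, 250, 4, 29, 69] [304.83 263.61] ((304.8672790527344, 264.00885009765625), (27.93798065185547, 2.527722120285034), 86.18592071533203)
top gold [363, 224, 13, 18, 56] [368.89 231.86] ((368.6800231933594, 232.239990234375), (12.162237167358398, 16.68772315979004), 8.130102157592773)
top gold [293, 241, 4, 4, 13] [294.62 242.38] ((294.5, 242.5), (3.0, 3.0), 90.0)
side red [206, 152, 12, 16, 64] [211.77 159.84] ((211.9174346923828, 159.72476196289062), (5.418283939361572, 15.577566146850586), 28.300758361816406)
side red [200, 166, 5, 3, 7] [202.14 167.43] ((202.30003356933594, 167.6000213623047), (1.3416407108306885, 4.4721360206604), 63.43495178222656)
side blue [200, 235, 36, 4, 57] [218.51 236.91] ((217.54290771484375, 237.0365753173828), (1.7543950080871582, 35.12777328491211), 85.42607879638672)
side blue [201, 254, 37, 6, 73] [218.95 256.33] ((218.96945190429688, 256.270751953125), (1.9824556112289429, 36.34502029418945), 82.40535736083984)
side gold [244, 242, 5, 4, 16] [246.06 243.31] ((246.0, 243.5), (3.0, 4.0), 90.0)
side gold [264, 342, 5, 2, 7] [266.   342.29] ((266.0, 342.5), (1.0, 4.0), 90.0)
side gold [263, 343, 27, 16, 70] [279.44 350.76] ((276.0, 350.5), (15.0, 26.0), 90.0)
```

View pics/ct.png

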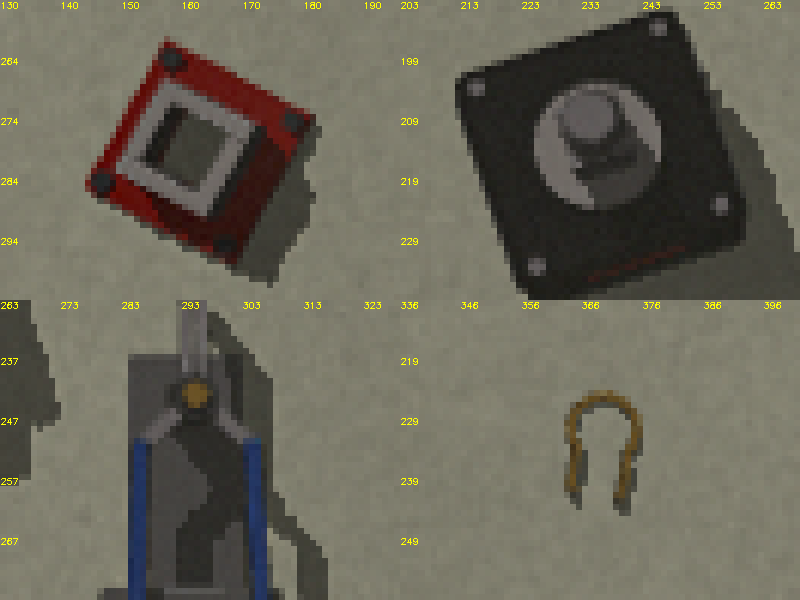

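View pics/cs.png

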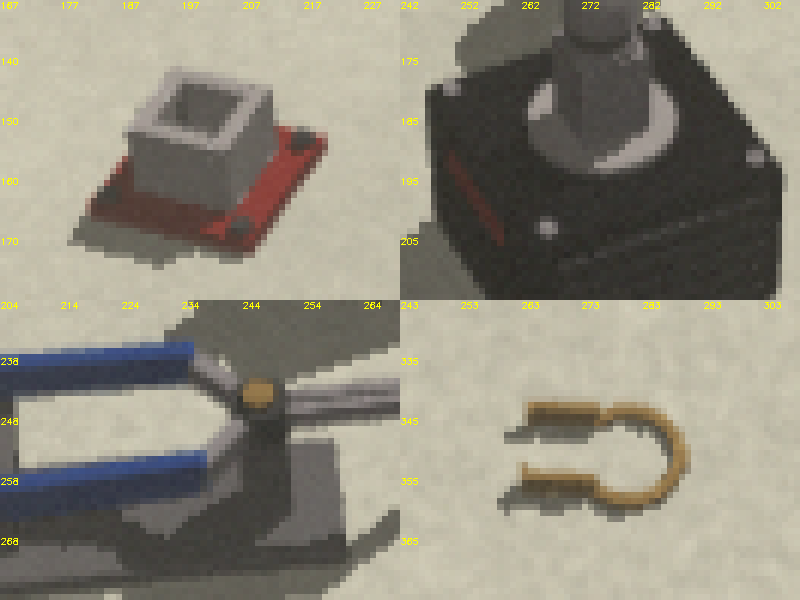

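```bash
cat > m.py <<'E'
from h import *
O={"t1":(130,254,0,0),"t2":(203,189,400,0),"t3":(263,227,0,300),"t4":(336,209,400,300),"s1":(167,130,0,0),"s2":(242,165,400,0),"s3":(204,228,0,300),"s4":(243,325,400,300)}
def N(k,ps): # crop px -> native, pixel centres at integer
    a=O[k]; return [((x-a[2])*66/400+a[0]-.5,(y-a[3])/6+a[1]-.5) for x,y in ps]
def Z(k,ps,z): return np.array([on_z("top" if k[0]=="t" else "side",u,z) for u in N(k,ps)])
def ang(P): # square corners in order
    d=np.roll(P,-1,0)-P; a=np.degrees(np.arctan2(d[:,1],d[:,0]))%90; return a,np.linalg.norm(d,axis=1)
np.set_printoptions(precision=4,suppress=True)
for nm,k,p,z in(("boss","t1",[(165,82),(265,125),(210,215),(115,170)],.044),("flange","t1",[(165,38),(315,118),(236,265),(85,187)],.008),
  ("bossS","s1",[(174,68),(273,92),(237,152),(127,133)],.044),
  ("screw","t2",[(475,87),(658,27),(722,205),(537,266)],.077),("screwS","s2",[(452,87),(655,20),(757,157),(547,228)],.077)):
    P=Z(k,p,z); a,l=ang(P); print(nm,P.mean(0),a,l)
print("disc t",Z("t2",[(597,145)],.080),"s",Z("s2",[(603,101)],.080))
print("shaft top t",Z("t2",[(592,115)],.148))
t=np.load("pics/top0.npy");s=np.load("pics/side0.npy")
for nm,a,b in(("pivot",(294.62,242.38),(246.06,243.31)),("Lh",(285.13,265.51),(218.51,236.91)),("Rh",(304.83,263.61),(218.95,256.33)),("tip",(293.6,222.9),(274,244.5))):
    print(nm,*tri(a,b))
print("ring c t",Z("t4",[(604,430)],.004),"ears t",Z("t4",[(573,494),(621,498)],.010),"back",Z("t4",[(604,391)],.004))
print("ring s back, ear ends",Z("s4",[(688,455)],.003),Z("s4",[(525,404),(523,464)],.010),"top/bot",Z("s4",[(630,403),(630,508)],.003))
for z in(.004,.01):
  print("ring mask t",on_z("top",(368.9,231.9),z))
# fine jaw axis
for v in range(221,240,3): print(v,[tuple(int(q) for q in t[v,u]) for u in range(290,298)])
E
python3 m.py
```

```text
boss [0.4312 0.2815 0.044 ] [66.8529 60.1872 64.9223 62.3946] [0.0512 0.0482 0.0492 0.0463]
flange [0.4314 0.2827 0.008 ] [62.1118 63.3117 63.0388 63.8683] [0.0822 0.0781 0.0814 0.0794]
bossS [0.4363 0.2809 0.044 ] [61.7594 67.377  67.6019 64.794 ] [0.0498 0.0444 0.0518 0.0495]
screw [0.6126 0.0726 0.077 ] [18.9526 19.6159 18.7753 19.5334] [0.09   0.0906 0.0902 0.0903]
screwS [0.6156 0.0736 0.077 ] [19.5536 18.1499 18.7651 18.6823] [0.0914 0.0918 0.0905 0.0906]
disc t [[0.6124 0.073  0.08  ]] s [[0.6167 0.082  0.08  ]]
shaft top t [[0.6138 0.0719 0.148 ]]
pivot [ 0.531  -0.0951  0.068 ] 0.0022610024677674942
Lh [ 0.4693 -0.0676  0.0659] 0.008712189286706017
Rh [ 0.4713 -0.1232  0.0672] 0.0021033778142735956
tip [ 0.5905 -0.0936  0.0528] 0.005200029938331517
ring c t [[ 0.5743 -0.3204  0.004 ]] ears t [[ 0.5418 -0.303   0.01  ]
 [ 0.5399 -0.3263  0.01  ]] back [[ 0.5938 -0.3211  0.004 ]]
ring s back, ear ends [[ 0.5964 -0.3238  0.003 ]] [[ 0.5461 -0.3027  0.01  ]
 [ 0.5432 -0.3241  0.01  ]] top/bot [[ 0.5803 -0.3027  0.003 ]
 [ 0.5755 -0.3399  0.003 ]]
ring mask t [ 0.5692 -0.3195  0.
[... 223 characters left out ...]
, 32, 31), (100, 96, 96), (54, 52, 50), (92, 87, 87), (97, 91, 90), (129, 129, 112)]
227 [(128, 127, 111), (129, 129, 111), (96, 95, 83), (97, 92, 93), (100, 99, 88), (92, 87, 86), (99, 94, 93), (130, 130, 112)]
230 [(134, 132, 117), (128, 128, 111), (109, 108, 94), (93, 89, 88), (93, 90, 84), (91, 88, 85), (107, 100, 99), (66, 65, 55)]
233 [(130, 130, 111), (131, 130, 115), (105, 104, 91), (96, 91, 91), (100, 97, 91), (94, 92, 86), (104, 98, 99), (61, 61, 51)]
236 [(78, 77, 73), (79, 77, 74), (72, 68, 64), (100, 96, 95), (82, 79, 76), (81, 77, 76), (94, 89, 86), (69, 68, 63)]
239 [(68, 66, 63), (69, 67, 65), (65, 63, 62), (72, 70, 70), (65, 63, 62), (51, 49, 46), (77, 76, 74), (58, 57, 56)]
```

```bash
cat >> h.py <<'E'
np.set_printoptions(precision=4,suppress=True)
def Rz(deg):
    a=np.radians(deg);c,s=np.cos(a),np.sin(a); return np.array([[c,s,0],[s,-c,0],[0,0,-1.]])
def stat(m=""): print(m,"t",round(r.current_time_s(),2),"tcp",r.current_tool_pos(),"F",r.current_contact_force().round(1),"w",round(r.current_grip_width(),3))
E
python3 - <<'E'
from h import *
hub=np.array([.4335,.2815]); sh=np.array([.614,.073])
q0=r.current_joint_positions()
for a,b in((63.2,19.1),(-26.8,19.1),(63.2,109.1),(-116.8,-70.9),(-26.8,-70.9)):
    for n,p,o in(("pick",[*hub,.011],a),("place",[*sh,.2],b)):
        q=r.inverse_kinematics(p,Rz(o)); print(a,b,n,None if q is None else np.array(q).round(2))
E
```

```text
63.2 19.1 pick [-0.32  0.67 -0.46  2.03  0.54  0.56 -1.63]
63.2 19.1 place [ 0.21  0.57 -0.61  1.56  0.35  1.12 -1.72]
-26.8 19.1 pick [-0.85  0.67  0.36  2.04 -0.45  0.51 -2.21]
-26.8 19.1 place [ 0.21  0.57 -0.61  1.56  0.35  1.12 -1.72]
63.2 109.1 pick [-0.32  0.67 -0.46  2.03  0.54  0.56 -1.63]
63.2 109.1 place [ 0.36  0.64 -0.9   1.56  0.53  1.2  -0.31]
-116.8 -70.9 pick [ 0.07  0.96 -1.23  2.03  1.1   1.05  0.96]
-116.8 -70.9 place [-0.74  0.77  1.15  1.58 -0.73  1.28 -2.29]
-26.8 -70.9 pick [-0.85  0.67  0.36  2.04 -0.45  0.51 -2.21]
-26.8 -70.9 place [-0.74  0.77  1.15  1.58 -0.73  1.28 -2.29]
```

Run:
```python
from h import *
hub=[.4335,.2815]; sh=[.614,.073]
r.move_to([*hub,.16],Rz(63.2)); stat("above")
print(r.move_l([*hub,.011],speed=.2,stop_force=15)); stat("down")
r.gripper_to(0,40); stat("grip")
r.move_l([*hub,.22],speed=.25); stat("lift")
r.move_to([*sh,.172],Rz(19.1)); stat("over")
t=r.capture("top");s=r.capture("side");np.save("pics/t1.npy",t);np.save("pics/s1.npy",s)
b=proj("top",np.array([*sh,.16]));c=proj("side",np.array([*sh,.16]));print(b,c)
cv2.imwrite("pics/c1.png",crops(t,[b,b],w=66,h=50)[:300,:400]) if 0 else cv2.imwrite("pics/c1.png",np.hstack([cv2.resize(i[int(v)-40:int(v)+40,int(u)-33:int(u)+33,::-1],None,fx=6,fy=6,interpolation=cv2.INTER_NEAREST) for i,(u,v) in((t,b),(s,c))]))
```

```text
above t 3.25 tcp [0.4341 0.2807 0.1599] F [-0.4  0.2 -0.4] w 0.998
False
down t 4.14 tcp [0.4339 0.282  0.0117] F [-0.5  0.9  0.3] w 1.002
grip t 4.58 tcp [0.4338 0.2819 0.012 ] F [-0.6 -0.2  6.9] w 0.573
lift t 5.56 tcp [0.433  0.2806 0.2188] F [ 0.4  0.  -3.7] w 0.564
over t 6.64 tcp [0.6131 0.0759 0.1724] F [ 0.2 -0.4 -1.8] w 0.569
[233.5299 206.7708] [273.9685 158.0961]
```

View pics/c1.png

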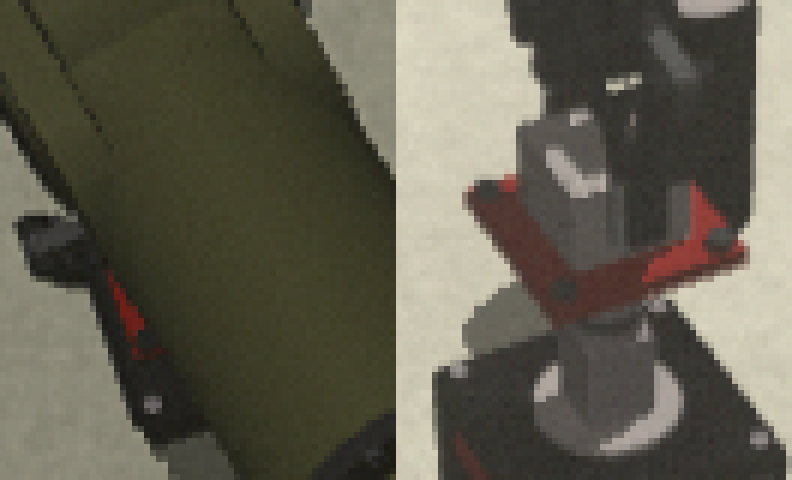

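Run:
```python
from h import *
sh=np.array([.614,.073]); r.pause(.3); stat()
s=r.capture("side"); tp=r.current_tool_pos()
hsv=cv2.cvtColor(s,cv2.COLOR_RGB2HSV);H,S,V=cv2.split(hsv)
m=(((H<8)|(H>172))&(S>100)&(V>50)).astype(np.uint8); m[:,:240]=0;m[:,320:]=0;m[:130]=0;m[:175,:][:, :]=m[:175,:]; m[176:]=0
pts=np.argwhere(m)[:,::-1]
for z,lab in((.0,"bot"),(.008,"top")):
    for sx,sy in((1,1),(1,-1),(-1,1),(-1,-1)):
        a=np.radians(19.1); c=np.array([[np.cos(a),-np.sin(a)],[np.sin(a),np.cos(a)]])@(np.array([sx,sy])*.04)
        print(lab,sx,sy,proj("side",np.array([tp[0]+c[0],tp[1]+c[1],tp[2]-.0115+z])))
print("mask left",pts[pts[:,0].argmin()],"right",pts[pts[:,0].argmax()],"bottom",pts[pts[:,1].argmax()])
for sx,sy in((1,1),(1,-1),(-1,1),(-1,-1)):
    c=np.array([[np.cos(a),-np.sin(a)],[np.sin(a),np.cos(a)]])@(np.array([sx,sy])*.045)
    print("screw",proj("side",np.array([*(sh+c),.077])))
cv2.imwrite("pics/c2.png",cv2.resize(s[125:210,225:325,::-1],None,fx=7,fy=7,interpolation=cv2.INTER_NEAREST))
```

```text
t 7.04 tcp [0.6139 0.0735 0.1722] F [-0.3 -0.9 -2.1] w 0.564
bot 1 1 [281.7474 143.2347]
bot 1 -1 [297.575  162.8445]
bot -1 1 [250.7558 152.8279]
bot -1 -1 [265.5326 173.3093]
top 1 1 [281.748  140.5285]
top 1 -1 [297.6532 160.1139]
top -1 1 [250.6079 150.1096]
top -1 -1 [265.4519 170.5699]
mask left [255 153] right [298 160] bottom [267 171]
screw [282.7006 168.4049]
screw [299.7141 190.6234]
screw [249.55   179.2477]
screw [265.3585 202.5252]
```

View pics/c2.png

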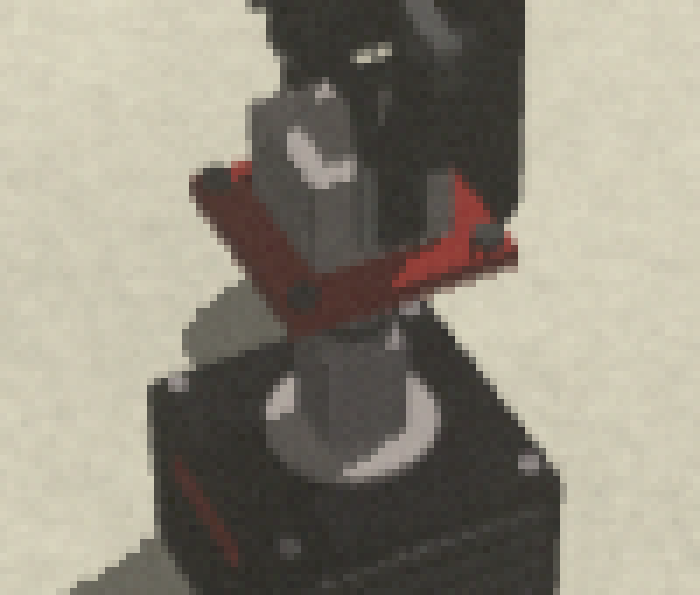

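Run:
```python
from h import *
p=np.array([.6128,.0722])
r.move_l([*p,.172],speed=.05);r.pause(.2); stat("c")
for z in(.150,.135,.120,.092):
    st=r.move_l([*p,z],speed=.08,stop_force=12); stat(f"{z} {st}")
    print(r.current_wrist_torque().round(2))
    if st: break
```

```text
c t 7.54 tcp [0.6128 0.0722 0.172 ] F [-0.3  0.4 -2.1] w 0.567
0.15 False t 7.97 tcp [0.6125 0.0721 0.1493] F [-0.2  0.4 -1.6] w 0.574
[ 0.02 -0.02 -0.01]
0.135 False t 8.3 tcp [0.6127 0.0721 0.1345] F [ 0.3 -0.5 -2.8] w 0.572
[ 0.01 -0.01  0.01]
0.12 False t 8.63 tcp [0.6128 0.0722 0.1195] F [ 0.4 -0.2 -2.1] w 0.573
[-0.04 -0.01  0.03]
0.092 True t 9.02 tcp [0.6127 0.0721 0.0916] F [-1.3  0.   3.7] w 0.566
[-0.03 -0.01 -0.03]
```

Run:
```python
from h import *
p=r.current_tool_pos(); print("push",r.move_l([.6128,.0722,p[2]-.003],speed=.03,stop_force=10)); stat("pushed")
r.gripper_to(1.0); stat("open")
r.move_l([.6128,.0722,.30],speed=.3); stat("up")
t=np.load("pics/top0.npy");H,S,V=cv2.split(cv2.cvtColor(t,cv2.COLOR_RGB2HSV))
for z in(.066,.072): print("pivot top",z,on_z("top",(294.62,242.38),z))
# blue handle centre lines, z=.070 top face
P=[]
for lo,hi in((280,292),(298,312)):
    m=((H>100)&(H<130)&(S>110));m[:, :lo]=0;m[:,hi:]=0;m[:248]=0;m[280:]=0
    q=np.argwhere(m); rows=sorted(set(q[:,0])); 
    P.append([on_z("top",(q[q[:,0]==k][:,1].mean(),k),.068) for k in (rows[3],rows[len(rows)//2],rows[-4])])
    print("handle rows",rows[0],rows[-1],on_z("top",(290,rows[0]-.5),.07)[0],on_z("top",(290,rows[-1]+.5),.07)[0],np.array(P[-1]))
# ring
m=((H>10)&(H<28)&(S>85));m[:215]=0;m[250:]=0;m[:,:355]=0;m[:,385:]=0
q=np.argwhere(m)
for k in sorted(set(q[:,0])): print(k,q[q[:,0]==k][:,1].tolist())
for o,z in((0.8,.2),(180.8,.2)):
  for xy in((.476,-.0955),(.438,-.297),(.476,.072)):
    qq=r.inverse_kinematics([*xy,z],Rz(o)); print(o,xy,None if qq is None else np.array(qq).round(2))
s=r.capture("side");t=r.capture("top");np.save("pics/t2.npy",t)
b=proj("side",np.array([.6128,.0722,.11]));u,v=b.astype(int)
c1=cv2.resize(s[v-30:v+35,u-33:u+33,::-1],(400,394),interpolation=cv2.INTER_NEAREST)
c2=cv2.resize(np.load("pics/top0.npy")[209:259,340:390,::-1],(394,394),interpolation=cv2.INTER_NEAREST)
cv2.imwrite("pics/c3.png",np.hstack([c1,c2]))
```

```text
push True
pushed t 9.22 tcp [0.6126 0.0721 0.0916] F [-0.3 -0.4  5.9] w 0.567
open t 9.68 tcp [0.6117 0.0716 0.0913] F [ 0.1  0.2 -0.2] w 1.002
up t 10.53 tcp [0.6121 0.0718 0.2985] F [ 0.2  0.  -0.6] w 0.997
pivot top 0.066 [ 0.5301 -0.0953  0.066 ]
pivot top 0.072 [ 0.5294 -0.095   0.072 ]
handle rows 250 278 0.5094996708363956 0.4286694296238749 [[ 0.4999 -0.0693  0.068 ]
 [ 0.469  -0.0678  0.068 ]
 [ 0.4385 -0.0676  0.068 ]]
handle rows 250 278 0.5094996708363956 0.4286694296238749 [[ 0.4999 -0.1213  0.068 ]
 [ 0.4691 -0.1238  0.068 ]
 [ 0.4385 -0.1248  0.068 ]]
224 [368, 369, 370]
225 [366, 367, 368, 369, 370, 371, 372]
226 [365, 366, 367, 372, 373]
227 [364, 365, 373, 374]
228 [364, 374, 375]
229 [363, 364, 374, 375]
230 [363, 364, 374, 375]
231 [363, 364, 374, 375]
232 [364, 365, 374]
233 [364, 365, 373, 374]
234 [364, 365, 373]
235 [364, 365, 373]
236 [364, 372, 373]
237 [364, 372, 373]
238 [363, 364, 372, 373]
239 [363, 364, 372, 373]
240 [363, 364, 365, 372]
241 [371, 372]
0.8 (0.476, -0.0955) [ 0.6   0.37 -0.63  1.9   0.26  0.96 -1.7 ]
0.8 (0.438, -0.297) [ 0.97  0.43 -0.62  1.8   0.29  1.   -1.32]
0.8 (0.476, 0.072) [ 0.27  0.36 -0.64  1.91  0.26  0.95 -2.06]
180.8 (0.476, -0.0955) [ 1.    0.66 -1.42  1.9   0.7   1.22  0.93]
180.8 (0.438, -0.297) [ 1.34  0.72 -1.4   1.79  0.75  1.29  1.33]
180.8 (0.476, 0.072) [ 0.6   0.54 -1.22  1.91  0.57  1.11  0.73]
```

View pics/c3.png

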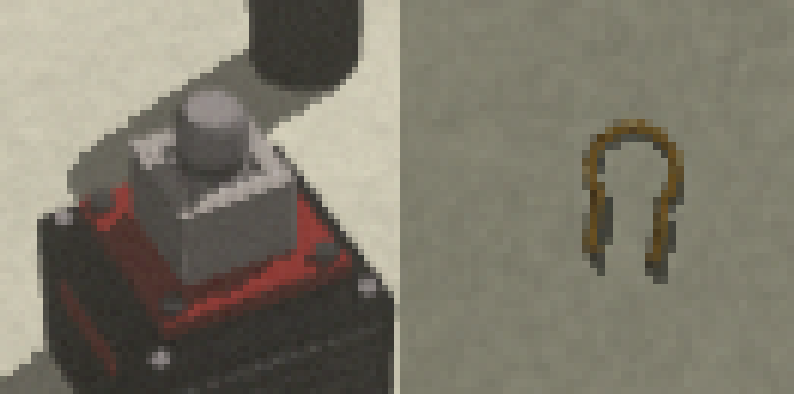

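Run:
```python
from h import *
g=[.4755,-.0960]
r.move_to([*g,.16],Rz(.8)); r.pause(.1)
print(r.move_l([*g,.037],speed=.15,stop_force=12)); stat("down")
r.gripper_to(0,20); stat("grip"); r.pause(.2); stat()
r.move_l([*g,.15],speed=.15); r.pause(.3); stat("lift")
# over the ring, 60 mm high
a=np.radians(-10);d=np.array([np.cos(a),np.sin(a)])
ring=np.array([.5747,-.3205]); gp=ring-(.024+.115)*d
r.move_to([*gp,.09],Rz(-10)); r.pause(.3); stat("over ring")
t=r.capture("top");s=r.capture("side");np.save("pics/t3.npy",t);np.save("pics/s3.npy",s)
b=proj("top",np.array([*(ring-.05*d),.08])).astype(int);c=proj("side",np.array([*(ring-.05*d),.08])).astype(int); print(b,c)
f=lambda i,u,v:cv2.resize(i[v-40:v+40,u-33:u+33,::-1],(396,480),interpolation=cv2.INTER_NEAREST)
cv2.imwrite("pics/c4.png",np.hstack([f(t,*b),f(s,*c)]))
```

```text
False
down t 12.7 tcp [ 0.4761 -0.0958  0.0376] F [0.3 1.  0. ] w 0.998
grip t 13.2 tcp [ 0.4757 -0.0964  0.0386] F [-3.   0.7 14.5] w 0.702
 t 13.4 tcp [ 0.4757 -0.0964  0.0386] F [-4.  -0.4 15.3] w 0.708
lift t 14.6 tcp [ 0.4753 -0.0959  0.1494] F [-0.2  0.1 -1.5] w 0.45
over ring t 15.76 tcp [ 0.4385 -0.2954  0.0904] F [-0.8 -0.1 -0.7] w 0.45
[372 243] [251 327]
```

View pics/c4.png

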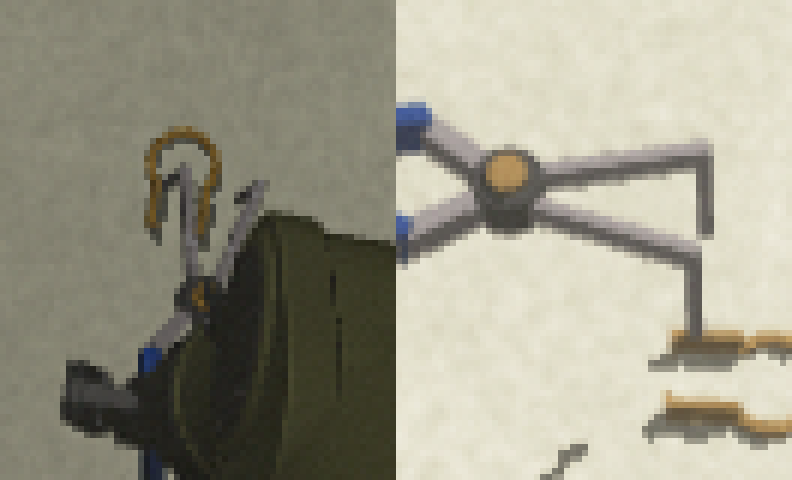

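Run:
```python
from h import *
T=lambda x,y:(339+x/6-.5,203+y/6-.5); S=lambda x,y:(218+(x-396)/6-.5,287+y/6-.5)
tp=r.current_tool_pos(); R=r.current_tool_rot()
for n,a,b in(("L tip top",T(181,166),S(708,146)),("R tip top",T(263,183),S(697,250)),("pivot",T(199,296),S(507,172)),("L pin end",T(167,188),S(706,237)),("R pin end",T(243,203),S(695,337))):
    X,e=tri(a,b); print(n,X,round(e,4),"tool frame",R.T@(X-tp))
print(R)
for o in(.55,.62,.66,.68):
    r.gripper_to(o); print(round(r.current_grip_width(),3),end=" ")
stat()
t=r.capture("top");s=r.capture("side");np.save("pics/t4.npy",t)
f=lambda i,u,v:cv2.resize(i[v-40:v+40,u-33:u+33,::-1],(396,480),interpolation=cv2.INTER_NEAREST)
cv2.imwrite("pics/c5.png",np.hstack([f(t,372,243),f(s,251,327)]))
```

```text
L tip top [ 0.56   -0.2979  0.1075] 0.0016 tool frame [ 0.1204 -0.019  -0.0172]
R tip top [ 0.5522 -0.335   0.1098] 0.0024 tool frame [ 0.1191  0.0189 -0.0195]
pivot [ 0.499  -0.3029  0.1132] 0.0008 tool frame [ 0.0611 -0.0035 -0.0229]
L pin end [ 0.5574 -0.3004  0.0602] 0.0036 tool frame [ 0.1182 -0.0161  0.03  ]
R pin end [ 0.55  -0.336  0.062] 0.0036 tool frame [0.117  0.0203 0.0283]
[[ 0.985  -0.1725  0.0003]
 [-0.1725 -0.985  -0.0002]
 [ 0.0003  0.0001 -1.    ]]
0.554 0.62 0.656 0.68  t 16.77 tcp [ 0.4378 -0.2964  0.09  ] F [-0.4  0.  -1.9] w 0.68
```

View pics/c5.png

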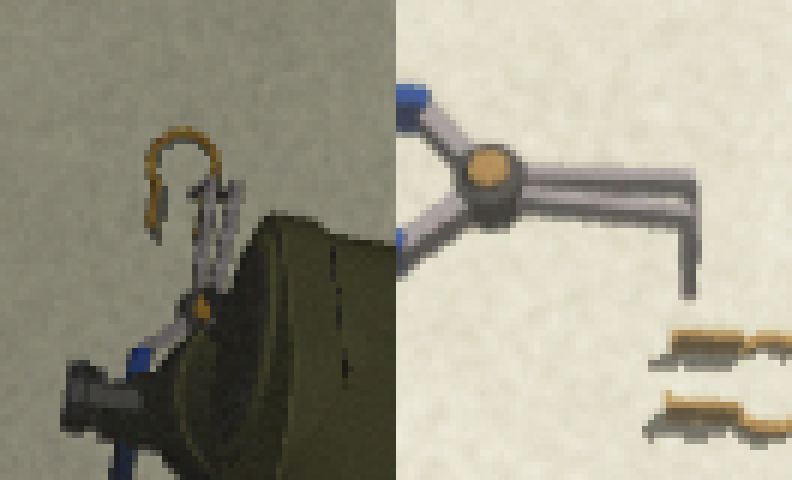

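Run:
```python
from h import *
T=lambda x,y:(339+x/6-.5,203+y/6-.5); S=lambda x,y:(218+(x-396)/6-.5,287+y/6-.5)
tp=r.current_tool_pos(); R=r.current_tool_rot(); stat()
for n,a,b in(("tip tops mid",T(222,184),S(690,187)),("pivot",T(201,308),S(488,170)),("pins end",T(212,198),S(688,297))):
    X,e=tri(a,b); print(n,X,round(e,4),"tool frame",R.T@(X-tp))
# ring triangulated in the two old pictures: ear end outer mid, back
c=lambda k,x,y:((x-400)*66/400+k[0]-.5,(y-300)/6+k[1]-.5)
for n,a,b in(("back",(604,393),(686,452)),("earL end",(573,494),(525,404)),("earR end",(621,498),(523,464))):
    print(n,*tri(c((336,209),*a),c((243,325),*b)))
```

```text
t 16.88 tcp [ 0.4378 -0.2964  0.09  ] F [ 0.4 -0.8 -0.7] w 0.678
tip tops mid [ 0.5518 -0.3153  0.1129] 0.0034 tool frame [ 0.1156 -0.0012 -0.0229]
pivot [ 0.4933 -0.3031  0.1156] 0.0009 tool frame [ 0.0559 -0.003  -0.0256]
pins end [ 0.5509 -0.3215  0.0617] 0.0006 tool frame [0.1157 0.0051 0.0283]
back [ 0.5947 -0.3216  0.0008] 0.002770227138317151
earL end [ 0.544  -0.3029  0.0097] 0.004269340206399331
earR end [ 0.5414 -0.3257  0.0123] 0.0035887979693783696
```

Run:
```python
from h import *
p=[.438,-.2957]
r.move_l([*p,.035],speed=.08); r.pause(.2); stat("near")
st=r.move_l([*p,.014],speed=.02,stop_force=4); stat(f"touch {st}")
z=r.current_tool_pos()[2]; r.move_l([*p,z+.003],speed=.03); r.pause(.2); stat("back")
t=r.capture("top");s=r.capture("side")
f=lambda i,u,v:cv2.resize(i[v-35:v+35,u-33:u+33,::-1],(396,420),interpolation=cv2.INTER_NEAREST)
cv2.imwrite("pics/c6.png",np.hstack([f(t,372,243),f(s,260,345)]))
```

```text
near t 17.92 tcp [ 0.4383 -0.2959  0.0355] F [ 1.1  0.1 -0.4] w 0.68
touch False t 19.12 tcp [ 0.4382 -0.2957  0.0141] F [-0.   1.2 -0.8] w 0.678
back t 19.57 tcp [ 0.438  -0.2957  0.0171] F [ 1.7 -0.1 -0.9] w 0.676
```

View pics/c6.png

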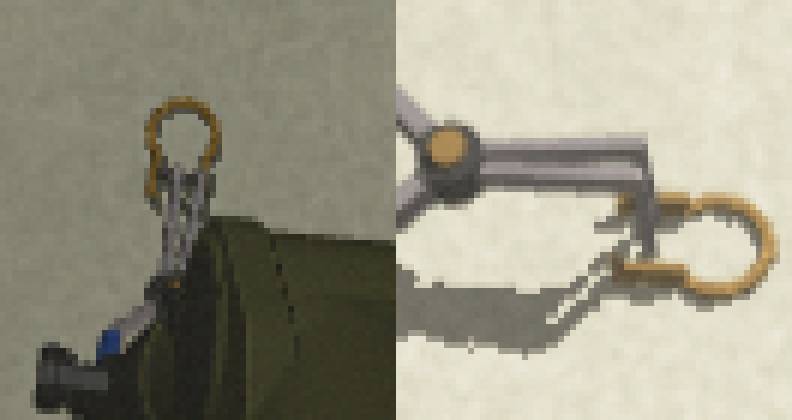

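Run:
```python
from h import *
T=lambda x,y:(339+x/6-.5,208+y/6-.5); S=lambda x,y:(227+(x-396)/6-.5,310+y/6-.5)
tp=r.current_tool_pos(); R=r.current_tool_rot(); stat(); print(R)
for n,a,b in(("L tip top",T(177,165),S(648,140)),("R tip top",T(204,170),S(645,168)),("pivot",T(173,284),S(448,145))):
    X,e=tri(a,b); print(n,X,round(e,4),"tool frame",R.T@(X-tp))
for z in(0,.004,.008): print("pin end side",z,on_z("side",S(652,257),z))
for z in(.004,.008): print("earR lip/junction side",on_z("side",S(618,262),z),on_z("side",S(686,275),z), "earL",on_z("side",S(622,197),z),on_z("side",S(692,205),z))
```

```text
t 19.67 tcp [ 0.438  -0.2957  0.017 ] F [-0.1  0.4 -1.7] w 0.679
[[ 0.9848 -0.1736 -0.0001]
 [-0.1736 -0.9848  0.0001]
 [-0.0001 -0.0001 -1.    ]]
L tip top [ 0.5554 -0.3075  0.0482] 0.003 tool frame [ 0.1177 -0.0087 -0.0311]
R tip top [ 0.5528 -0.3195  0.0519] 0.0037 tool frame [ 0.1172  0.0036 -0.0349]
pivot [ 0.4952 -0.3031  0.0522] 0.0025 tool frame [ 0.0576 -0.0026 -0.0352]
pin end side 0 [ 0.5557 -0.3211  0.    ]
pin end side 0.004 [ 0.5556 -0.3234  0.004 ]
pin end side 0.008 [ 0.5554 -0.3256  0.008 ]
earR lip/junction side [ 0.5445 -0.3237  0.004 ] [ 0.5657 -0.3311  0.004 ] earL [ 0.5482 -0.3006  0.004 ] [ 0.5707 -0.3064  0.004 ]
earR lip/junction side [ 0.5443 -0.3259  0.008 ] [ 0.5655 -0.3333  0.008 ] earL [ 0.5481 -0.3029  0.008 ] [ 0.5704 -0.3087  0.008 ]
```

Run:
```python
from h import *
d=np.array([.9848,-.1736]); p=np.array([.438,-.2957])-.001*d; z=.0165
r.move_l([*p,z],speed=.02)
for w,dz in((.61,.0009),(.56,.0006),(.51,.0006),(.46,.0005),(.42,.0004)):
    r.gripper_to(w,30); z+=dz; r.move_l([*p,z],speed=.02); stat(w)
r.gripper_to(0.0,30); r.pause(.2); stat("full")
r.move_l([*p,z+.06],speed=.06); r.pause(.3); stat("lift")
t=r.capture("top");s=r.capture("side");np.save("pics/s7.npy",s);np.save("pics/t7.npy",t)
b=proj("side",np.array([.545,-.316,.06])).astype(int);print(b)
f=lambda i,u,v:cv2.resize(i[v-35:v+35,u-33:u+33,::-1],(396,420),interpolation=cv2.INTER_NEAREST)
cv2.imwrite("pics/c7.png",np.hstack([f(t,372,243),f(s,*b)]))
```

```text
0.61 t 20.4 tcp [ 0.4371 -0.2956  0.0175] F [-0.3  0.3 -1.2] w 0.61
0.56 t 20.88 tcp [ 0.437  -0.2955  0.018 ] F [ 1.1 -0.5 -0.8] w 0.565
0.51 t 21.35 tcp [ 0.437  -0.2956  0.0186] F [-0.1 -0.  -1.5] w 0.515
0.46 t 21.82 tcp [ 0.437  -0.2955  0.0191] F [-0.2 -0.6 -2.1] w 0.463
0.42 t 22.29 tcp [ 0.437  -0.2955  0.0195] F [-0.  -0.4 -0.8] w 0.442
full t 22.71 tcp [ 0.437  -0.2955  0.0195] F [ 0.3  0.  -1.3] w 0.441
lift t 24.16 tcp [ 0.437  -0.2954  0.0793] F [ 0.2 -0.  -1.6] w 0.442
[262 334]
```

View pics/c7.png

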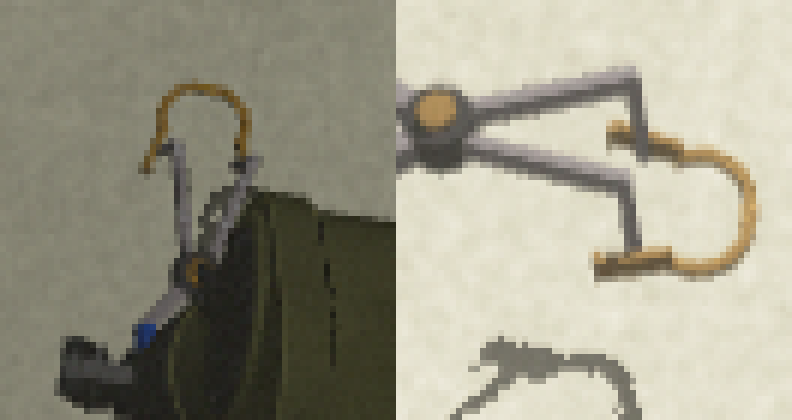

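Run:
```python
from h import *
T=lambda x,y:(339+x/6-.5,208+y/6-.5); S=lambda x,y:(229+(x-396)/6-.5,299+y/6-.5)
tp=r.current_tool_pos(); R=r.current_tool_rot(); stat()
for n,a,b in(("back",T(195,84),S(758,210)),("back2",T(210,85),S(757,222)),("earL end top",T(145,170),S(608,123)),("earL junction",T(159,130),S(685,150)),
 ("Ltip",T(164,145),S(633,70)),("Rtip",T(259,158),S(630,175)),("pivot",T(193,272),S(436,108))):
    X,e=tri(a,b); print(n,X,round(e,4),"tool",R.T@(X-tp))
# sizes if ring underside is .0598: outer extents from top view at z=.062
for n,x,y in(("left",156,120),("right",251,112),("back",200,82)): print(n,on_z("top",T(x,y),.062))
for n,x,y in(("back s",760,215),("front s",690,281),("earR end bottom s",596,281)): print(n,on_z("side",S(x,y),.060))
```

```text
t 24.26 tcp [ 0.437  -0.2954  0.0794] F [ 0.2  0.2 -0.8] w 0.44
back [ 0.5935 -0.3166  0.0529] 0.0022 tool [ 0.1578 -0.0063  0.0264]
back2 [ 0.5923 -0.323   0.0567] 0.002 tool [0.1577 0.0002 0.0226]
earL end top [ 0.5496 -0.2884  0.0676] 0.0016 tool [ 0.1097 -0.0265  0.0117]
earL junction [ 0.5715 -0.297   0.0603] 0.005 tool [ 0.1327 -0.0218  0.019 ]
Ltip [ 0.5574 -0.2913  0.1001] 0.0026 tool [ 0.1178 -0.025  -0.0207]
Rtip [ 0.5511 -0.3333  0.1084] 0.0044 tool [ 0.1189  0.0175 -0.0291]
pivot [ 0.497  -0.3014  0.1068] 0.0011 tool [ 0.0601 -0.0046 -0.0274]
left [ 0.5735 -0.2955  0.062 ]
right [ 0.5774 -0.3411  0.062 ]
back [ 0.5919 -0.3172  0.062 ]
back s [ 0.5943 -0.3225  0.06  ]
front s [ 0.5698 -0.3423  0.06  ]
earR end bottom s [ 0.5412 -0.3386  0.06  ]
```

Run:
```python
from h import *
p=r.current_tool_pos(); r.move_l([p[0],p[1],.195],speed=.1)
r.move_l([.46,.0,.195],Rz(0),speed=.12); r.move_l([.476,.072,.195],speed=.1); r.pause(.4); stat("hover")
np.save("pics/t8.npy",r.capture("top"));s=r.capture("side");np.save("pics/s8.npy",s)
tp=r.current_tool_pos(); R=r.current_tool_rot()
def gold(n,im,box):
    H,S,V=cv2.split(cv2.cvtColor(im,cv2.COLOR_RGB2HSV)); m=((H>10)&(H<28)&(S>85)&(V>60)).astype(np.uint8)
    k,l,st,c=cv2.connectedComponentsWithStats(m)
    for i in range(1,k):
        x,y,w,h,a=st[i]
        if a>5 and box[0]<x<box[1] and box[2]<y<box[3]:
            q=np.argwhere(l==i)[:,::-1]; print(n,st[i],"top",q[q[:,1].argmin()],"right",q[q[:,0].argmax()],"bot",q[q[:,1].argmax()],"left",q[q[:,0].argmin()])
for n in("side","top"):
    im=s if n=="side" else np.load("pics/t8.npy"); c=proj(n,np.array([.61,.073,.175])); gold(n,im,(c[0]-60,c[0]+50,c[1]-50,c[1]+50))
zu=tp[2]-.0195
def circ(c,rad,z): return np.array([[c[0]+rad*np.cos(a),c[1]+rad*np.sin(a),z] for a in np.linspace(0,2*np.pi,73)])
C=np.array([tp[0]+.140,tp[1]+.001])
for n in("side","top"):
    for nm,P in(("ring pred outer back",circ(C,.018,zu+.002)),("shaft top r14.5",circ((.614,.073),.0145,.146))):
        q=np.array([proj(n,x) for x in P]); print(n,nm,"u",q[:,0].min(),q[:,0].max(),"v",q[:,1].min(),q[:,1].max())
```

```text
hover t 29.48 tcp [0.476  0.0718 0.195 ] F [ 0.5  0.1 -2.1] w 0.44
side [237 136   5   4  17] top [238 136] right [241 137] bot [237 139] left [237 137]
side [264 145  20  16  84] top [268 145] right [283 150] bot [265 160] left [264 158]
top [226 199  17  15  51] top [230 199] right [242 212] bot [242 213] left [226 203]
top [239 226   4   4   7] top [241 226] right [242 228] bot [239 229] left [239 229]
top [232 252   3   5   6] top [233 252] right [234 252] bot [232 256] left [232 256]
side ring pred outer back u 266.8163926071522 282.7345217819592 v 147.10033683098914 157.14705838780418
side shaft top r14.5 u 267.7392921902828 280.3217866900518 v 158.7690799009078 166.89815809493624
top ring pred outer back u 226.42216449730523 240.0795572964068 v 198.09980153884518 211.4868008793839
top shaft top r14.5 u 228.41284661251416 239.18058998044174 v 202.47128128737262 213.03709356118114
```

Run:
```python
from h import *
p=[.476,.0725]
r.move_l([*p,.180],speed=.06)
for z in(.170,.162,.154,.1465):
    st=r.move_l([*p,z],speed=.04,stop_force=4); r.pause(.1); stat(f"{z} {st}"); print(r.current_wrist_torque().round(2))
    if st: break
r.pause(.3)
s=r.capture("side");t=r.capture("top");np.save("pics/s9.npy",s);np.save("pics/t9.npy",t)
b=proj("side",np.array([.595,.073,.13])).astype(int);c=proj("top",np.array([.60,.073,.13])).astype(int);print(b,c)
f=lambda i,u,v,w,h,W,Hh:cv2.resize(i[v-h:v+h,u-w:u+w,::-1],(W,Hh),interpolation=cv2.INTER_CUBIC)
cv2.imwrite("pics/c9.png",np.hstack([f(s,*b,28,32,525,600),f(t,*c,20,40,270,600)]))
```

```text
0.17 False t 30.48 tcp [0.4761 0.0726 0.1701] F [ 0.1  0.2 -1.6] w 0.441
[-0.03  0.09 -0.03]
0.162 False t 30.93 tcp [0.476  0.0726 0.162 ] F [ 0.3  1.1 -1.1] w 0.437
[ 0.01  0.06 -0.03]
0.154 False t 31.38 tcp [0.476  0.0725 0.154 ] F [ 0.3  0.4 -0.7] w 0.44
[ 0.02  0.02 -0.02]
0.1465 False t 31.81 tcp [0.476  0.0725 0.1465] F [-0.   0.7 -2. ] w 0.44
[ 0.04  0.06 -0.02]
[265 168] [234 213]
```

View pics/c9.png

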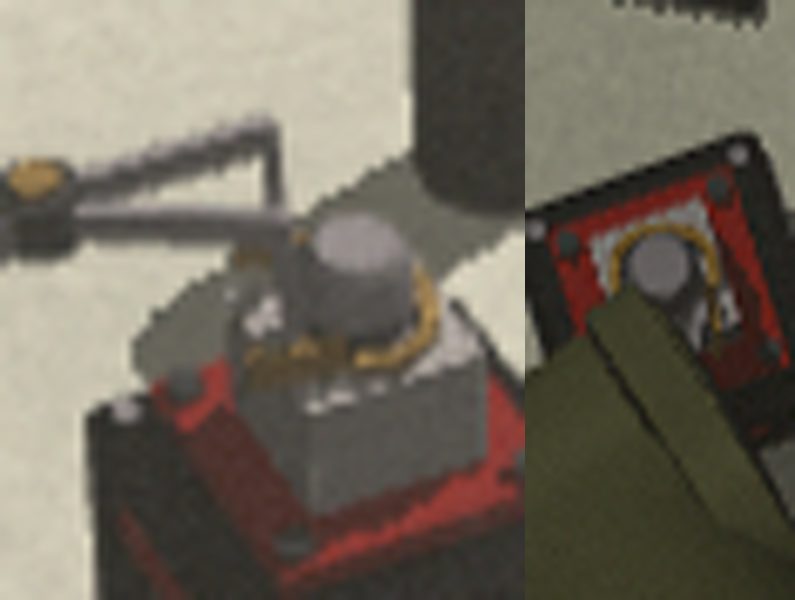

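Run:
```python
from h import *
stat()
def edge(im,box):
    H,S,V=cv2.split(cv2.cvtColor(im,cv2.COLOR_RGB2HSV)); m=((H>10)&(H<28)&(S>70)&(V>50))
    x0,x1,y0,y1=box
    for u in range(x0,x1):
        v=np.where(m[y0:y1,u])[0]+y0
        if len(v): print(u,v.tolist(),end=" | ")
    print()
edge(np.load("pics/s9.npy"),(258,286,155,182)); edge(np.load("pics/s8.npy"),(258,286,138,165)); 
C=np.array([.616,.0732])
for z in(.125,.127,.129,.131,.133):
    print(z,"outer extreme",proj("side",np.array([C[0]+.0179,C[1]-.0023,z])),"outer at -45",proj("side",np.array([C[0]+.0127,C[1]-.0135,z])),"inner far",proj("side",np.array([C[0]+.0099,C[1]+.0099,z])))
# groove / shaft references: light top disc outline of the shaft
s=np.load("pics/s9.npy"); u=273
print([(v,int(s[v,u].sum())) for v in range(155,180)])
print("pred shaft top edges near/far",proj("side",np.array([.614,.0585,.146])),proj("side",np.array([.614,.073,.151])), "hub top near corner", proj("side",np.array([.614-.0245*.945+.0245*.327,.073-.0245*.327-.0245*.945,.124])))
```

```text
t 32.21 tcp [0.476  0.0725 0.1465] F [ 0.1 -0.  -2.2] w 0.437
262 [163] | 263 [163, 173, 174] | 264 [163, 173, 174, 175, 176] | 265 [163, 173, 174, 175, 176] | 266 [173, 174, 175, 176] | 267 [173, 174, 175, 176] | 268 [161, 173, 174, 175, 176] | 269 [161, 172, 173, 174, 175] | 270 [172, 173, 174, 175] | 271 [172, 173, 174, 175] | 272 [172, 173, 174, 175] | 273 [172, 173, 174] | 274 [174] | 275 [173, 174, 175] | 276 [173, 174, 175] | 277 [173, 174, 175] | 278 [173, 174, 175] | 279 [173, 174] | 280 [172, 173, 174] | 281 [165, 166, 167, 168, 171, 172, 173] | 282 [165, 166, 167, 168, 169, 170, 171, 172] | 283 [167, 168, 169, 170, 171] | 
262 [146] | 263 [146, 147, 157, 158, 159, 160] | 264 [146, 147, 158, 159, 160] | 265 [157, 158, 159, 160] | 266 [157, 158, 159, 160] | 267 [157, 158, 159, 160] | 268 [145, 156, 157, 158, 159] | 269 [145, 146, 147, 156, 157, 158, 159] | 270 [145, 146, 147, 156, 157, 158, 159] | 271 [145, 146, 147, 148, 156, 157, 158, 159] | 272 [147, 148, 155, 156, 157, 158, 159] | 273 [147, 156, 157, 158] | 274 [146, 147, 157, 158] | 275 [146, 147, 157, 158] | 276 [147, 
[... 478 characters left out ...]
reme [282.7053 168.2623] outer at -45 [281.1086 171.5952] inner far [278.639 165.176]
0.131 outer extreme [282.7066 167.6088] outer at -45 [281.108 170.941] inner far [278.6355 164.5232]
0.133 outer extreme [282.7078 166.9537] outer at -45 [281.1074 170.2853] inner far [278.632  163.8688]
[(155, 551), (156, 313), (157, 290), (158, 320), (159, 406), (160, 429), (161, 434), (162, 438), (163, 426), (164, 375), (165, 265), (166, 254), (167, 243), (168, 245), (169, 235), (170, 227), (171, 221), (172, 205), (173, 205), (174, 205), (175, 242), (176, 288), (177, 338), (178, 475), (179, 244)]
pred shaft top edges near/far [274.7871 166.867 ] [274.0098 161.1278] hub top near corner [269.1813 179.457 ]
```

Run:
```python
from h import *
def avg():
    f=[]
    for i in range(15): r.pause(.02); f.append(np.r_[r.current_contact_force(),r.current_wrist_torque()])
    return np.mean(f,0)
f0=None
for z in(.1490,.1475,.1465,.1458,.1451,.1444,.1437,.1430,.1423,.1416):
    r.move_l([.476,.0725,z],speed=.03); f=avg(); print(z,f[:3].round(2),f[3:].round(3),round(r.current_tool_pos()[2],4))
    if f0 is None: f0=f
    elif f[2]-f0[2]>1.2 or abs(f[4]-f0[4])>.15: break
stat()
```

```text
0.149 [-0.13 -0.03 -1.77] [ 0.006  0.054 -0.005] 0.149
0.1475 [ 0.03  0.05 -1.83] [-0.004  0.05   0.01 ] 0.1475
0.1465 [-0.02 -0.07 -1.78] [0.001 0.049 0.013] 0.1465
0.1458 [ 0.07  0.13 -1.57] [0.002 0.054 0.018] 0.1458
0.1451 [ 0.18 -0.01 -1.59] [-0.004  0.055 -0.001] 0.1451
0.1444 [-0.05  0.16 -1.78] [-0.004  0.043 -0.009] 0.1444
0.1437 [ 0.09  0.13 -1.26] [-0.002  0.03   0.005] 0.1437
0.143 [ 0.13 -0.03 -1.41] [-0.    -0.002 -0.003] 0.143
0.1423 [-0.17  0.23 -0.84] [-0.002  0.035 -0.002] 0.1423
0.1416 [-0.06 -0.14 -0.88] [-0.024  0.039 -0.004] 0.1416
 t 37.21 tcp [0.476  0.0725 0.1416] F [-0.7 -0.9 -0.7] w 0.439
```

Run:
```python
from h import *
def gold(im): 
    H,S,V=cv2.split(cv2.cvtColor(im,cv2.COLOR_RGB2HSV)); return ((H>10)&(H<28)&(S>70)&(V>50))
r.move_l([.476,.0725,.1465],speed=.03); r.pause(.3); stat()
s=r.capture("side");np.save("pics/s10.npy",s)
a,b=np.load("pics/s9.npy"),s
for u in(264,266,268,270,272,276,278,280,281,282,283):
    print(u,[(np.where(gold(i)[164:182,u])[0]+164).tolist() for i in(a,b)])
# sub-pixel vertical shift of patches: ears, ring back, pivot, hub (reference)
g=lambda i:cv2.cvtColor(i,cv2.COLOR_RGB2GRAY).astype(np.float32)
def w(i): return i[:,:,0].astype(np.float32)-i[:,:,2]   # red-minus-blue picks brass
for n,(x0,x1,y0,y1) in dict(ears=(262,273,169,180),back=(275,286,162,178),pivot=(234,246,150,160)).items():
    A,B=w(a)[y0:y1,x0:x1],w(b)[y0:y1,x0:x1]; ys=np.arange(y0,y1)[:,None]; xs=np.arange(x0,x1)
    A=np.clip(A-20,0,None);B=np.clip(B-20,0,None)
    print(n,"dv",(B*ys).sum()/B.sum()-(A*ys).sum()/A.sum(),"du",(B*xs).sum()/B.sum()-(A*xs).sum()/A.sum(), A.sum(),B.sum())
```

```text
t 37.83 tcp [0.4759 0.0725 0.1464] F [ 0.6  0.1 -1.5] w 0.437
264 [[173, 174, 175, 176], [173, 174, 175, 176, 177]]
266 [[173, 174, 175, 176], [173, 174, 175, 176]]
268 [[173, 174, 175, 176], [172, 173, 174, 175]]
270 [[172, 173, 174, 175], [172, 173, 174, 175]]
272 [[172, 173, 174, 175], [172, 173, 174, 175]]
276 [[173, 174, 175], [173, 174, 175]]
278 [[173, 174, 175], [173, 174]]
280 [[172, 173, 174], [172, 173, 174]]
281 [[165, 166, 167, 168, 171, 172, 173], [165, 166, 167, 168, 169, 171, 172, 173]]
282 [[165, 166, 167, 168, 169, 170, 171, 172], [165, 166, 167, 168, 169, 170, 171, 172]]
283 [[167, 168, 169, 170, 171], [167, 168, 169, 170, 171]]
ears dv -0.0017350733877776747 du 0.05075712293285051 478.0 504.0
back dv 0.046424366768320624 du -0.057650645681690094 1293.0 1348.0
pivot dv 0.057142857142878256 du -0.009523809523813043 945.0 945.0
```

Run:
```python
from h import *
r.move_l([.476,.0725,.1462],speed=.02); r.pause(.3); stat("final"); print(np.abs(r.current_qvel()).max()); r.close_job()
```

```text
final t 38.42 tcp [0.476  0.0725 0.1462] F [-0.2 -0.  -2.4] w 0.441
0.0024591836740968107
the job is handed in; nothing more can be done
```

I put the hub on the square shaft and let go of it. I then picked the ring up with the blue pliers and handed in at 38.4 s, still holding the ring spread around the shaft at the groove. The gripper never touched the ring, and the can, mouse and phone were left alone.

**Last checks:**
- **Hub:** it slid on without binding and stopped 80 mm above the desk, which is the seat height. The picture after release shows it flat on the housing.
- **Squeeze:** the grip reading held steady at about 0.44 of full opening, and 20 N and 30 N gave nearly the same width. I take that as the squeeze stop, though it corresponds to about 38 mm over the handles, not the stated 35 mm.
- **Ring on the shaft:** it passed over the shaft end with no measurable side force, and both cameras show it around the shaft.
- **Ring height:** I lowered it slowly to feel for the hub. Contact began faintly, about 1 N, some 3 to 4 mm below the holding height. That puts the ring roughly mid-groove and clear of the hub. Comparing pictures from before and after this probe showed no shift of the ring.

**Less certain:**
- **Camera height reading:** the side camera alone suggested the ring was 1 to 3 mm lower than the force probe did. I trusted the probe.
- **Level:** I judged this from the pictures and from where contact began, not by a direct measurement.
- **Pliers slip:** they slid up about 10 mm in the gentle grip when I felt for the desk with the pins. I allowed for this, and they stayed level and steady afterwards.
- **Early squeeze:** the first 20 N grip squeezed the pliers fully when lifted off the stand. I eased it back before going to the ring.

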